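# Assemble a cube mould on its sprung base plate

### The job

Make up the two-gang cube mould for casting: take the mould body whose keyway is on the same side as the brass key of the base plate (the jaw with the key may stand a little off-centre), hook its toe under the blue sprung lip, push it home against the spring and swing the heel down behind the shoulders so that the body stands flat on the plate. Then swing the red clamp lever fully home over the heel. Leave the other mould body where it is.

Things in the scene. Friction and masses are not known exactly. Their poses are not given: they have to be found in the camera images.
- base: Steel base plate fixed to the bench, 227 x 100 x 12 mm (top face 12 mm above the bench). Origin on the bench below the seat; +x to the lip end, +y to the left of that, z up. A seated mould has the same axes, its centre at x = 0 and y up to 9 mm to either side (as the key stands). As shoulders bar the heel end, a mould cannot be slid in flat: 7 to 14 degrees of tilt, heel up, suits.
- jaw (a joint): Blue sprung jaw at the plate's +x end, 72 mm wide, top 31 mm above the bench: travel towards base +x in m, 0 relaxed, 0.008 at its end stop. Its upright face is at base x = 76 mm when relaxed; its lip overhangs that face by 8 mm over a gap 11 mm high. The spring pushes back with 5 N at 0 and 1.2 N more per mm; reads about 0.003 with a mould seated.
- key_mid (a point): Middle place of the brass key, base x = 68 mm, y = +14 mm, 23 mm above the bench. The key (12 mm wide, flat nose level with the lip's edge, from the plate to 33 mm above the bench) belongs to the jaw, which is locked in a T-slot up to 9 mm to either side of this: look, or feel along with the toe. A toe stopped 8 mm short bears on the key, not on the jaw's face.
- shoulders (a point): Top edge midway between two heel shoulders 9 mm high above the plate, at y = 14 to 32 mm to either side. Their upright face is at base x = -77 mm; a seated heel stands against it, pushed there by the spring. To swing the heel down past them, first press the jaw back with the toe 4 to 7 mm beyond its relaxed place.
- clamp (a joint): Red clamp lever on a post at base x = -95 mm, y = 0, turning about the vertical: 0 = closed (nose over the heel, handle to base -x), 1.2 to 1.6 rad = open (handle roughly to base +y, nose clear). Light friction (3 N at the knob), stays where left. The nose passes 2 mm over a seated heel and is blocked by one that is not down.
- clamp_knob (a point): Upright yellow knob at the end of the clamp lever's handle, 16 mm in diameter, top about 67 mm above the bench. This point is on its axis, 52 mm above the bench, 45 mm from the lever's post.
- mould_a_mid (a point): Centre, half-way up, of mould A: bottomless aluminium box 130 x 66 x 50 mm, two 50 mm square cells along x. The partition between them, at the centre, is 10 mm thick (grip it, or the 66 mm width). Toe 8 mm thick at the bottom of the +x end, tip 79 mm from the centre, with a 16 mm wide keyway at y = +14 mm. Heel ledge 10 mm thick at -x, end 77 mm from the centre. 0.4 to 0.65 kg.
- mould_a_toe (a point): Middle of the lower edge of mould A's toe tip, 79 mm from the mould's centre along its +x and level with its underside; axes as the mould's.
- mould_b_mid (a point): Centre, half-way up, of mould B: the same as mould A in every way, except that the keyway in its toe is at y = -14 mm.

How it is judged:
On the way, in this order (a step that is already met when the one before it is completed fails the run):
1. the matching body's toe is hooked under the lip with its heel still raised (x of mould_a_toe in the frame of base above 0.0765 m and z of mould_a_toe in the frame of base below 0.018 m and value of joint jaw below 0.0072 m and angle between mould_a_mid's own z axis and vertical between 0.03 and 0.35 rad).
2. the body stands flat on the plate behind the shoulders, with the jaw pressed back (angle between mould_a_mid's own z axis and vertical below 0.02 rad and z of mould_a_mid in the frame of base below 0.0395 m and value of joint jaw above 0.0015 m and value of joint clamp above 0.5 rad), for 0.2 s.
At the end, for the whole second after the job is handed in: The mould body with the matching keyway stands flat on the plate (tilt under 0.02 rad) and square to it, heel against the shoulders within 3 to 5 mm, key in its keyway (within 15 mm of the middle), jaw pressed back over 1.5 mm, at rest; clamp closed within 0.15 rad; the other body left (x of mould_a_mid in the frame of base between -0.003 and 0.005 m and y of mould_a_mid in the frame of base between -0.015 and 0.015 m and z of mould_a_mid in the frame of base below 0.0395 m and angle between mould_a_mid's own z axis and vertical below 0.02 rad and angle between the x axis of mould_a_mid and the x axis of base, either way round below 0.06 rad and value of joint jaw above 0.0015 m and value of joint clamp below 0.15 rad and linear speed of mould_a below 0.02 m/s); the robot touches nothing.
It fails at once if the other mould body is moved by more than 40 mm (distance of mould_b_mid from where it was at the start of the episode above 0.04 m).
It also fails if it takes over 67 s, if anything falls off the work surface, if the arm or the gripper's body presses on something with over 40 N, if the wrist force passes 120 N, or if a joint passes its speed limit or range.

### The arm

A 6-joint arm with a two-finger parallel gripper is mounted at the origin on a cart in front of the work surface, level with it; the furniture and walls round the work are solid. World frame = base frame: x ahead of the robot, y to its left, z up, the work surface at z = 0. Lengths are in m, angles in rad, forces in N, time in s.
With the tool pointing down it reaches from about 0.375 to 0.925 m from the base axis. Payload 5.7 kg.
Tool frame: the origin (TCP) lies midway between the tips of the shut fingers; the grasp point (between the pads) lies 19 mm behind it; z points along the fingers, y is the line along which they close (so a half turn about z gives the same grasp; the last joint's range is limited). The gripper opens to 88 mm and grips with 3 to 60 N. Pads are 20 mm wide; open, the fingers measure 115 mm over their backs; the gripper's body (75 mm by 178 mm) begins 61 mm behind the grasp point.
Start: joints at [-1.234, 0.359, 1.51, -0, 1.272, -0.115], TCP at [0.262, -0.54, 0.223] pointing down, gripper open.
Joint ranges: [-2.97, 2.97], [-1.01, 2.36], [0.21, 2.38], [-0.96, 4.11], [0.2, 2.71], [-2.98, 2.98]. Speed limits (rad/s): [2.39, 2.39, 3.14, 3.14, 3.14, 3.14].

### API

Orientations are given as a unit quaternion [x, y, z, w].
In Python, from bench import move_ptp, servo_line, goto_joints, move_gripper, sleep, inverse_kinematics, capture, PlanningError, close_job, spot_in, silhouettes, current_clock, current_joint_pos, current_qvel, current_joint_torque, current_position, current_orientation, current_force, current_torque, current_finger_gap, current_grip_force gives the robot as it stands. Calls block until the motion is done:
- move_ptp(position, orientation): joint-space move of the TCP to a pose.
- servo_line(position, orientation=None, rate=0.15, contact_N=None): straight line of the TCP; orientation=None keeps the orientation; rate is the mean speed in m/s. With contact_N (N) it stops when the force on the tool has changed by that much, and returns True; else False.
- goto_joints(angles): joint-space move.
- move_gripper(opening): finger opening in m; the grip force is fixed at half the most; returns when the fingers have stopped.
- sleep(seconds).
- inverse_kinematics(position, orientation): joint angles nearest the present ones, or None.
- capture(name): name is "scene" or "side" or "wrist"; returns a dict with "image" (400x640x3 uint8, blue, green, red), "range_z" (400x640 float32, m along the optical axis (not along the pixel's ray), 0 where there is no reading), "intrinsics" (3x3 intrinsics, pixels), "R" (3x3) and "t" (3): a world point X has camera coordinates R X + t. Camera axes: x right, y down, z forward; pixel columns grow to the right and rows downward; lengths in m; the calibration is good to about 2 mm. The wrist camera is an equidistant fisheye: a pixel r from the principal point sees the ray r / f radians off the axis. A picture is of the moment at which its call begins.
A pose or a line that the arm cannot do raises PlanningError and nothing moves.
- close_job(): hands the job in; it is judged then, once.
Trained networks look in the newest picture that a camera, given by its name, has taken for a name from the list of things; names that differ only in an ending like _2 or _b are one class to them, and where a whole thing is asked for, a point or a joint stands for the part that bears it (a point fixed in the world has none). Each returns a list of dicts, best first, with "conf" (0 to 1); they miss things now and then, are a little off and sometimes report something else, mostly with a low value. They report only what shows in the picture. A call takes as long as a camera call.
- spot_in(camera, query): "xy" ([column, row] in pixels, amid what is visible of it).
- silhouettes(camera, query): "region" (400x640 bool, what is visible of it) and "xy" ([column, row] in pixels, amid what is visible of it).
Readings, each from a call of its own:
- current_clock(): time.
- current_joint_pos(): joint angles.
- current_qvel(): joint speeds.
- current_joint_torque(): joint torques, N m.
- current_position(): TCP position.
- current_orientation(): TCP orientation.
- current_force(): force on the tool from outside, world axes, zero at the start.
- current_torque(): the same for the moment, N m.
- current_finger_gap(): finger opening in m.
- current_grip_force(): force on a finger pad.
Only numpy, scipy, OpenCV 4.12 (cv2) and the standard library are available. Lean on these libraries where they do the work, as an engineer would, in place of code of your own. Each camera call takes 0.05 s, during which the arm holds its last target. There are 200 camera calls.

## Working session

There is one attempt and no reset: what is moved stays moved. The work goes in short steps, each a Python script; the robot and the scene stay as the last script left them, time stands still between calls to the robot, and variables do not carry over. Pictures are saved under pics/ and viewed, at most 10 in all, crops included, and the job is handed in when it is done.

```bash
mkdir -p pics; ls
cat > h.py <<'E'
import numpy as np, cv2
from bench import *
def cloud(c):
    K,R,t,z=np.array(c["intrinsics"]),np.array(c["R"]),np.array(c["t"]),c["range_z"]
    v,u=np.mgrid[0:400,0:640]
    P=np.stack([(u-K[0,2])/K[0,0]*z,(v-K[1,2])/K[1,1]*z,z],-1)
    W=(P-t)@R
    W[z<=0]=np.nan
    return W
E
python3 - <<'E'
from h import *
for n in ("scene","side"):
    c=capture(n); W=cloud(c); cv2.imwrite(f"pics/{n}0.png",c["image"]); np.savez(f"{n}0.npz",W=W,im=c["image"],K=c["intrinsics"],R=c["R"],t=c["t"])
    print(n,-np.array(c["R"]).T@np.array(c["t"]))
    for q in ("base","jaw","key_mid","clamp","clamp_knob","mould_a_mid","mould_b_mid","mould_a_toe","shoulders"):
        for d in spot_in(n,q)[:3]:
            x,y=map(int,np.round(d["xy"])); print(q,round(d["conf"],2),(x,y),W[y,x].round(3))
E
```

```text
pics
scene [-0.05511592  0.99584288  0.9376824 ]
base 0.72 (367, 176) [ 0.469 -0.181  0.012]
jaw 0.57 (375, 162) [ 0.478 -0.256  0.016]
key_mid 0.98 (370, 176) [ 0.46  -0.182  0.015]
clamp 0.58 (349, 187) [ 0.479 -0.08   0.033]
clamp_knob 0.71 (348, 187) [ 0.481 -0.076  0.035]
mould_a_mid 0.57 (317, 242) [0.434 0.182 0.05 ]
mould_b_mid 0.74 (315, 243) [0.437 0.187 0.049]
mould_b_mid 0.66 (267, 296) [0.46  0.368 0.019]
mould_a_toe 0.86 (316, 237) [0.454 0.153 0.035]
shoulders 0.83 (370, 178) [ 0.457 -0.176  0.012]
side [0.29085108 0.68697426 0.5925184 ]
base 0.74 (363, 161) [ 0.471 -0.164  0.014]
jaw 0.58 (370, 140) [ 0.474 -0.25   0.03 ]
key_mid 0.82 (369, 162) [ 0.455 -0.169  0.011]
key_mid 0.62 (331, 239) [0.454 0.161 0.035]
clamp 0.82 (359, 169) [ 0.472 -0.13   0.01 ]
clamp 0.69 (368, 161) [ 0.459 -0.172  0.012]
clamp 0.25 (334, 238) [0.451 0.151 0.029]
clamp_knob 0.73 (351, 173) [ 0.48  -0.078  0.031]
mould_a_mid 0.81 (332, 238) [0.453 0.159 0.036]
mould_b_mid 0.79 (288, 329) [0.46  0.369 0.023]
mould_a_toe 0.74 (336, 238) [0.449 0.142 0.021]
shoulders 0.68 (366, 162) [ 0.463 -0.167  0.011]
```

Run:
```python
import cv2
a=cv2.imread("pics/scene0.png")[140:340,200:460]; b=cv2.imread("pics/side0.png")[110:390,230:470]
cv2.imwrite("pics/s1.png",cv2.resize(a,(780,600),interpolation=cv2.INTER_CUBIC)); cv2.imwrite("pics/s2.png",cv2.resize(b,(514,600),interpolation=cv2.INTER_CUBIC))
```

```text
(no output)
```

View pics/s1.png

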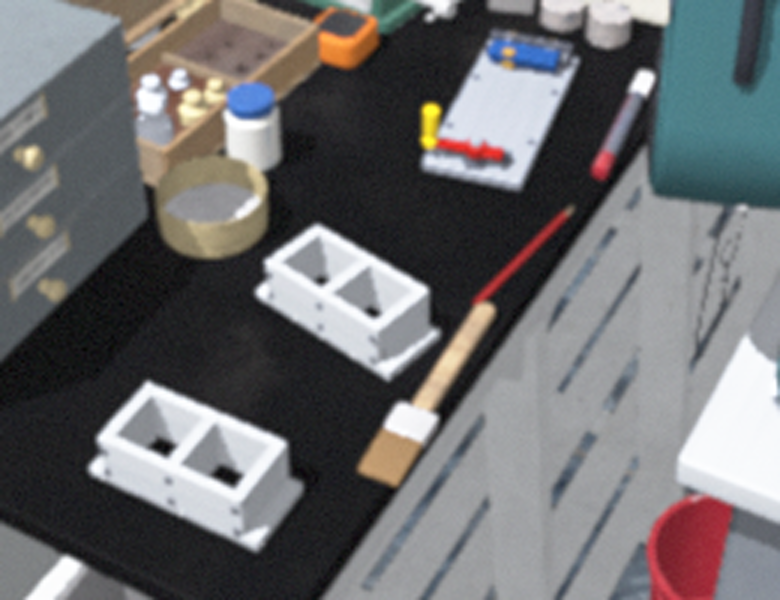

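View pics/s2.png

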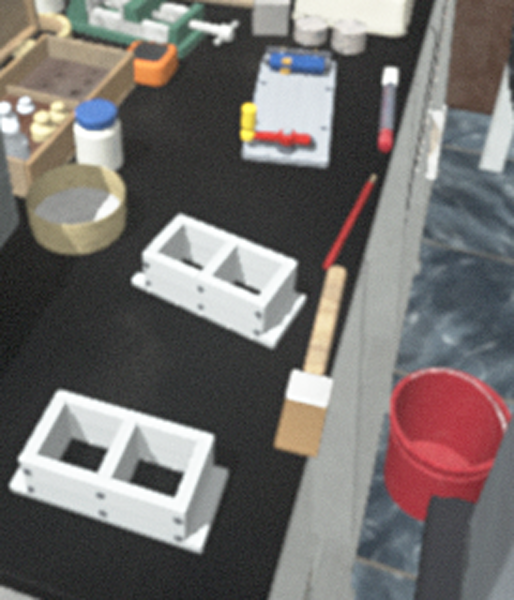

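The plate lies with its blue lip at world −y (key, at about px (510,55) in the first crop, on its +y side). The bodies are near (0.44, 0.18) and (0.46, 0.37). The keyways can't be made out at this resolution, so I'll look from above with the wrist camera.

```bash
cat >> h.py <<'E'
from scipy.spatial.transform import Rotation as Ro
def down(yaw,tilt=0):  # tool y axis (closing) at world angle yaw, z down
    z=np.array([0,0,-1.]);y=np.array([np.cos(yaw),np.sin(yaw),0]);x=np.cross(y,z)
    return Ro.from_matrix(np.stack([x,y,z],1)).as_quat()
def wcloud(c):
    K,R,t,z=np.array(c["intrinsics"]),np.array(c["R"]),np.array(c["t"]),c["range_z"]
    v,u=np.mgrid[0:400,0:640]
    a,b=(u-K[0,2])/K[0,0],(v-K[1,2])/K[1,1]; r=np.hypot(a,b)+1e-9
    s=np.tan(np.minimum(r,1.5))/r
    W=(np.stack([a*s*z,b*s*z,z],-1)-t)@R
    W[(z<=0)|(r>1.3)]=np.nan
    return W
E
python3 - <<'E'
from h import *
print(current_clock(),current_orientation(),Ro.from_quat(current_orientation()).as_matrix().round(2).tolist())
tiles=[]
for i,p in enumerate([[.45,-.15,.28],[.45,.20,.28],[.46,.36,.28]]):
    for yaw in (0,np.pi):
        q=inverse_kinematics(p,down(yaw)); print(yaw,None if q is None else np.round(q,2))
    yaw=0 if abs(inverse_kinematics(p,down(0))[5])<abs(inverse_kinematics(p,down(np.pi))[5]) else np.pi
    move_ptp(p,down(yaw)); print(yaw,current_clock(),current_position())
    c=capture("wrist"); W=wcloud(c); np.savez(f"w{i}.npz",W=W,im=c["image"],K=c["intrinsics"],R=c["R"],t=c["t"])
    print("cam",-np.array(c["R"]).T@np.array(c["t"]), np.array(c["R"])[2])
    tiles.append(c["image"]); cv2.imwrite(f"pics/w{i}.png",c["image"])
a=np.vstack([np.hstack(tiles[:2]),np.hstack([tiles[2],tiles[2]*0])]); cv2.imwrite("pics/w.png",cv2.resize(a,(800,500),interpolation=cv2.INTER_AREA))
E
```

```text
1.0 [ 9.74592061e-01  2.23987303e-01  5.28770285e-06 -5.28474785e-05] [[0.9, 0.44, -0.0], [0.44, -0.9, 0.0], [0.0, -0.0, -1.0]]
0 [-0.47  0.12  1.69 -0.    1.33 -0.47]
3.141592653589793 [-0.47  0.12  1.69 -0.    1.33  2.67]
0 2.6083 [ 0.4500639  -0.15083508  0.27992288]
cam [ 0.4505558  -0.0827354   0.44346867] [ 6.00892697e-04 -2.49974624e-01 -9.68252202e-01]
0 [ 0.28  0.15  1.65 -0.    1.34  0.28]
3.141592653589793 [ 0.28  0.15  1.65 -0.    1.34 -2.86]
0 3.975 [0.45039321 0.19907879 0.2799456 ]
cam [0.45084872 0.2672303  0.4435026 ] [ 9.09241413e-04 -2.50144354e-01 -9.68208126e-01]
0 [ 0.55  0.29  1.47 -0.    1.38  0.55]
3.141592653589793 [ 0.55  0.29  1.47 -0.    1.38 -2.6 ]
0 4.7083 [0.45999797 0.35860708 0.27960997]
cam [0.46050776 0.42691476 0.44310027] [ 3.99728901e-04 -2.51235560e-01 -9.67925893e-01]
```

View pics/w.png

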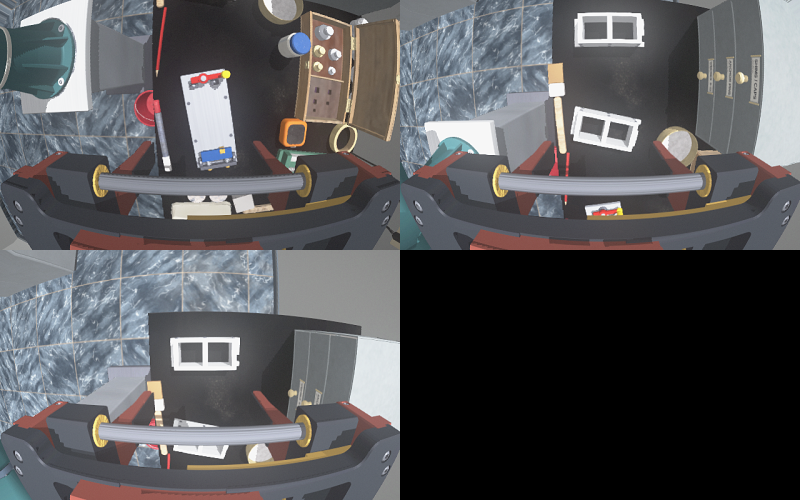

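```bash
cat > ortho.py <<'E'
from h import *
def ortho(f,cx,cy,half,z,n=380):
    d=np.load(f); K,R,t=d["K"],d["R"],d["t"]
    j,i=np.mgrid[0:n,0:n]; X=np.stack([cx-half+2*half*i/n, cy+half-2*half*j/n, np.full(i.shape,z)],-1)
    P=X@R.T+t; th=np.arctan2(np.hypot(P[...,0],P[...,1]),P[...,2]); ph=np.arctan2(P[...,1],P[...,0])
    u=K[0,2]+K[0,0]*th*np.cos(ph); v=K[1,2]+K[1,1]*th*np.sin(ph)
    return cv2.remap(d["im"],u.astype(np.float32),v.astype(np.float32),cv2.INTER_CUBIC)
E
python3 - <<'E'
from ortho import *
a=ortho("w1.npz",.445,.175,.11,.008,395);b=ortho("w1.npz",.46,.37,.11,.008,395);c=ortho("w0.npz",.47,-.165,.14,.031,200)
c=ortho("w0.npz",.47,-.165,.14,.031,395)
z=np.zeros((600,800,3),np.uint8)
z[:300,:300]=cv2.resize(a,(300,300));z[300:,:300]=cv2.resize(b,(300,300));z[100:495,305:700]=c
cv2.imwrite("pics/o.png",z)
# point clouds: mould tops and base
for f,(cx,cy),lo,hi in (("w1",(.445,.175),.042,.058),("w1",(.46,.37),.042,.058),("w0",(.47,-.165),.006,.018)):
    W=np.load(f+".npz")["W"]; m=(abs(W[...,0]-cx)<.1)&(abs(W[...,1]-cy)<.14)&(W[...,2]>lo)&(W[...,2]<hi)
    m=cv2.morphologyEx(m.astype(np.uint8),cv2.MORPH_OPEN,np.ones((2,2)))>0
    p=W[m]; r=cv2.minAreaRect(p[:,:2].astype(np.float32)*1000); print(f,len(p),r,np.median(p[:,2]))
for n in ("scene0","side0"):
  for (cx,cy),lo,hi in (((.445,.175),.042,.058),((.46,.37),.042,.058)):
    W=np.load(n+".npz")["W"]; m=(abs(W[...,0]-cx)<.1)&(abs(W[...,1]-cy)<.09)&(W[...,2]>lo)&(W[...,2]<hi)
    p=W[m]; print(n,len(p),cv2.minAreaRect(p[:,:2].astype(np.float32)*1000),np.median(p[:,2]))
E
```

```text
w1 2249 ((463.234619140625, 138.21609497070312), (86.77708435058594, 143.0081024169922), 77.56941223144531) nan
w1 2362 ((473.4686279296875, 372.8802795410156), (148.35263061523438, 63.92912673950195), 8.52724552154541) nan
w0 8256 ((438.65606689453125, -195.4334259033203), (168.35455322265625, 229.645263671875), 9.934205055236816) nan
scene0 605 ((457.881103515625, 151.95703125), (68.97702026367188, 135.73855590820312), 77.705322265625) 0.04914655213064734
scene0 771 ((464.60906982421875, 370.1143493652344), (131.08021545410156, 72.07528686523438), 1.4703519344329834) 0.04938459903531177
side0 985 ((456.1096496582031, 150.88092041015625), (67.9673080444336, 131.09739685058594), 77.9145736694336) 0.049778994574530035
side0 1693 ((464.6044006347656, 368.33856201171875), (130.4806671142578, 67.694091796875), 0.4611521363258362) 0.05014605795401437
```

View pics/o.png

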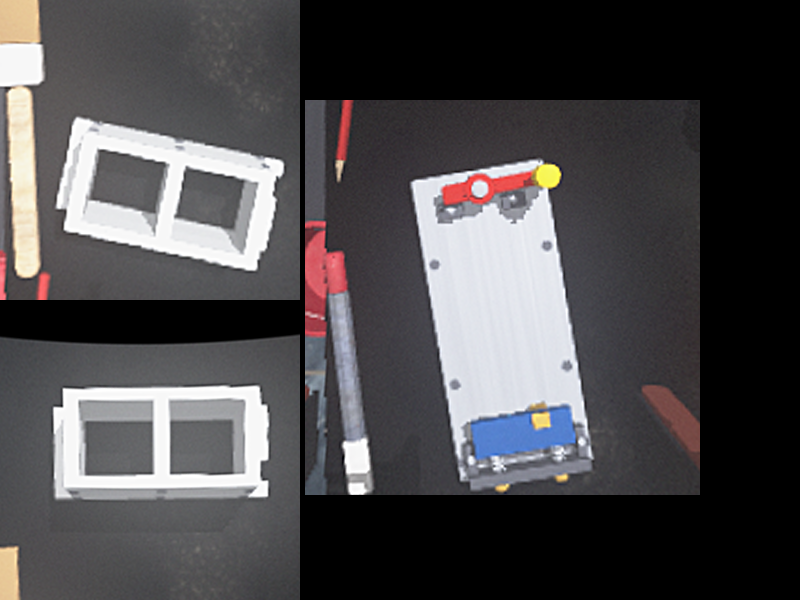

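Run:
```python
from ortho import *
z=np.zeros((600,800,3),np.uint8)
z[:395,:395]=ortho("w1.npz",.457,.151,.09,.008,395);z[:395,405:800]=ortho("w2.npz",.465,.369,.09,.008,395)
z[400:,:200]=ortho("w1.npz",.525,.136,.04,.008,200);z[400:,210:410]=ortho("w2.npz",.535,.369,.04,.008,200)
z[400:,420:620]=ortho("w0.npz",.49,-.24,.05,.031,200)
cv2.imwrite("pics/o2.png",z)
W=np.load("w0.npz")["W"];im=np.load("w0.npz")["im"].astype(int)
b,g,r=im[...,0],im[...,1],im[...,2]
near=(abs(W[...,0]-.47)<.1)&(abs(W[...,1]+.165)<.16)
for n,m in (("blue",(b>1.7*r)&(b>90)),("yel",(r>150)&(g>120)&(b<90)),("red",(r>130)&(g<70)&(b<70))):
    p=W[m&near]; print(n,len(p),np.nanmedian(p,0)); 
    for lo,hi in ((.01,.04),(.04,.08)):
        s=p[(p[:,2]>lo)&(p[:,2]<hi)]
        if len(s)>3: print("  ",len(s),s.mean(0).round(4),s.min(0).round(4),s.max(0).round(4),cv2.minAreaRect(s[:,:2].astype(np.float32)*1000))
# plate top
for f in ("w0","side0","scene0"):
  W=np.load(f+".npz")["W"];im=np.load(f+".npz")["im"]
  near=(abs(W[...,0]-.47)<.09)&(abs(W[...,1]+.165)<.15)
  m=near&(im.min(-1)>125)&(W[...,2]>.002)&(W[...,2]<.022)
  n,l,s,_=cv2.connectedComponentsWithStats(m.astype(np.uint8)); k=1+s[1:,4].argmax(); p=W[l==k]
  print(f,len(p),cv2.minAreaRect(p[:,:2].astype(np.float32)*1000),np.median(p[:,2]))
```

```text
blue 758 [ 0.48093324 -0.26087142  0.03232693]
   758 [ 0.4827 -0.2605  0.0322] [ 0.4478 -0.2814  0.0197] [ 0.5205 -0.243   0.035 ] ((483.7919921875, -261.05548095703125), (72.69368743896484, 27.97023582458496), 10.526607513427734)
yel 508 [ 0.49035103 -0.12184352  0.37701148]
   10 [ 0.4967 -0.1844  0.0259] [ 0.4904 -0.2971  0.013 ] [ 0.511  -0.0754  0.034 ] ((496.63916015625, -186.52427673339844), (16.376667022705078, 222.44363403320312), 3.1633412837982178)
   110 [ 0.4964 -0.0799  0.0667] [ 0.4893 -0.0868  0.044 ] [ 0.5053 -0.0722  0.0704] ((497.0845031738281, -78.61425018310547), (14.450519561767578, 15.733772277832031), 67.43696594238281)
red 57 [ 0.4640215  -0.08362847  0.03364261]
   56 [ 0.464  -0.0852  0.0342] [ 0.4285 -0.0968  0.0312] [ 0.4903 -0.0767  0.0377] ((459.157958984375, -86.98795318603516), (62.90089416503906, 18.07734489440918), 11.470641136169434)
w0 7962 ((470.1062316894531, -184.85891723632812), (102.07212829589844, 226.43186950683594), 9.753271102905273) 0.0134568347103571
side0 1358 ((465.84527587890625, -182.35337829589844), (101.05706787109375, 225.09747314453125), 9.29376220703125) 0.012209644767015313
scene0 1146 ((469.8323059082031, -178.51516723632812), (105.13394927978516, 224.40243530273438), 9.398554801940918) 0.012458045817416646
```

View pics/o2.png

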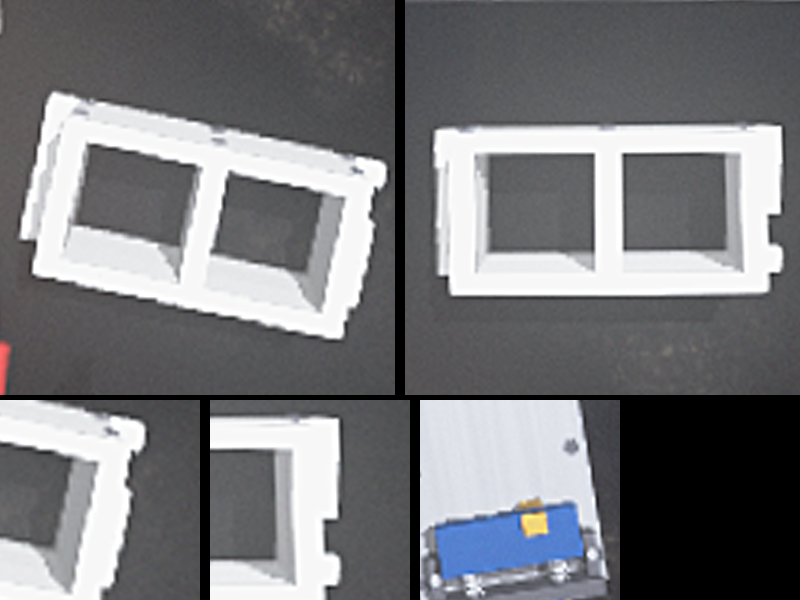

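The near body, toe pointing to world +x, has its notch on the +y side (about px (380,200) in the left tile), so it is A. The far one has its notch on the −y side (px (775,230)), so it is B. The key is on the plate's +y side. I'll refine the poses from these images before grasping.

Run:
```python
from ortho import *
f=lambda p:cv2.minAreaRect(p[:,:2].astype(np.float32)*1000)
d=np.load("w1.npz");W=d["W"];ok=(abs(W[...,0]-.457)<.085)&(abs(W[...,1]-.151)<.06)
p=W[ok&(W[...,2]>.04)&(W[...,2]<.06)];print("A top",len(p),f(p),np.median(p[:,2]))
# ortho at top plane, white box rim
n=600;o=ortho("w1.npz",.457,.151,.09,.050,n).min(-1)
m=(o>225).astype(np.uint8);k,l,s,_=cv2.connectedComponentsWithStats(m);k=1+s[1:,4].argmax()
v,u=np.nonzero(l==k);q=np.stack([.457-.09+.18*u/n,.151+.09-.18*v/n],1);print("rim",f(q))
u=np.array([np.cos(np.radians(-80.5)),np.sin(np.radians(-80.5))]);vv=np.array([-u[1],u[0]]);O=np.array([.4697,-.1815])
def B(im,cx,cy,h,mask):
    v,uu=np.nonzero(mask);n=len(im);X=np.stack([cx-h+2*h*uu/n,cy+h-2*h*v/n],1)-O;return X@u*1000,X@vv*1000
pc=lambda a:np.percentile(a,[2,50,98]).round(1)
for z in (.031,.033):
    o=ortho("w0.npz",.47,-.2,.14,z,800).astype(int);b,g,r=o[...,0],o[...,1],o[...,2]
    bl=(b>1.6*r)&(b>90);gd=(r>150)&(g>110)&(b<110)
    x,y=B(o,.47,-.2,.14,bl);print(z,"blue x",pc(x),"y",pc(y))
    x,y=B(o,.47,-.2,.14,gd);s=(x>55)&(x<90)&(abs(y)<35);print("  key x",pc(x[s]),"y",pc(y[s]),s.sum())
o=ortho("w0.npz",.47,-.2,.14,.012,800).min(-1)
x,y=B(o,.47,-.2,.14,o>120);s=(abs(x)<60)&(abs(y)<70);
for xc in (-50,-25,0,25,50): t=s&(abs(x-xc)<4);print("plate y at",xc,pc(y[t]))
o=ortho("w0.npz",.47,-.2,.14,.036,800).astype(int);b,g,r=o[...,0],o[...,1],o[...,2]
x,y=B(o,.47,-.2,.14,(r>130)&(g<70)&(b<70));s=(abs(x+95)<25)&(abs(y)<50);print("red x",pc(x[s]),"y",pc(y[s]))
W=np.load("w0.npz")["W"];X=(W[...,:2]-O);bx=X@u;by=X@vv
s=(abs(bx+.095)<.015)&(abs(by)<.025);print("post region z",np.nanpercentile(W[s][:,2],[50,90,99,100]))
```

```text
A top 2344 ((458.5959167480469, 150.60618591308594), (68.44265747070312, 131.26686096191406), 77.93831634521484) 0.05117115295281047
rim ((457.16900634765625, 154.24844360351562), (75.18757629394531, 142.39659118652344), 78.03572845458984)
0.031 blue x [67.  81.4 93.2] y [-33.3  -1.8  35.9]
  key x [62.8 65.  77.9] y [ 9.7 16.  20.4] 327
0.033 blue x [66.2 80.5 92.2] y [-33.1  -1.8  35.7]
  key x [62.  66.1 77.1] y [ 9.6 16.2 20.4] 332
plate y at -50 [-48.3  -0.4  47.7]
plate y at -25 [-48.1  -0.1  48. ]
plate y at 0 [-48.3  -0.3  47.7]
plate y at 25 [-48.2  -0.2  47.9]
plate y at 50 [-48.2  -0.2  47.8]
red x [-104.   -98.6  -87.1] y [-25.4   2.3  35.8]
post region z [0.03221021 0.03742993 0.04127455 0.04225341]
```

Body A is at (0.458, 0.151), yaw −12.0°. The base origin is at (0.4697, −0.1815), x axis at −80.5°, and the jaw offset is about +1.3 mm. Next I grasp A by its partition.

```bash
cat >> h.py <<'E'
O=np.array([.4697,-.1815]);PSI=np.radians(-80.5);H=.010
D=Ro.from_matrix(np.array([[0,1,0],[1,0,0],[0,0,-1.]]))  # tool axes in mould frame: y_t=x_m, z_t=-z_m
Bz=Ro.from_euler("z",PSI)
def toe(x,y,z,deg):
    """TCP pose (pos,quat) for mould toe lower edge at base (x,y,z) m, heel up by deg"""
    Rm=Bz*Ro.from_euler("y",np.radians(deg)); T=np.r_[O,0]+Bz.apply([x,y,z])
    return T+Rm.apply([-.079,0,H]),(Rm*D).as_quat()
def toenow():
    Rm=Ro.from_quat(current_orientation())*D.inv()
    b=Bz.inv().apply(np.array(current_position())+Rm.apply([.079,0,-H])-np.r_[O,0])
    return (b*1000).round(2),np.degrees((Bz.inv()*Rm).as_euler("zyx")).round(2)
E
python3 - <<'E'
from h import *
q=down(np.radians(-12));p=np.array([.458,.151,H])
print(np.abs(Ro.from_quat(q).as_matrix()-(Ro.from_euler("z",-12,degrees=True)*D).as_matrix()).max())
move_gripper(.04); move_ptp(p+[0,0,.11],q)
print(servo_line(p,q,rate=.08,contact_N=8),current_position(),current_clock())
move_gripper(0.0); print(current_finger_gap(),current_grip_force())
servo_line(p+[0,0,.12],q,rate=.12); print(current_finger_gap(),current_force(),current_clock())
P,Q=toe(.0635,.0012,.06,12); print(P,inverse_kinematics(P,Q)); move_ptp(P,Q); print(toenow(),current_clock(),current_finger_gap())
for n in ("wrist","side"):
    c=capture(n); cv2.imwrite(f"pics/g_{n}.png",c["image"])
a=cv2.imread("pics/g_wrist.png");b=cv2.imread("pics/g_side.png")[80:240,260:500]
cv2.imwrite("pics/g.png",np.vstack([cv2.resize(a[:, 120:520],(300,300)),cv2.resize(b,(450,300))[:,:300]]) if 0 else np.hstack([cv2.resize(a,(480,300)),cv2.resize(b,(320,300))[:,:320]]))
E
```

```text
0.0
False [0.45836943 0.15108093 0.01039201] 8.1833
0.010085576456408531 30.000275373458862
0.009801074147958522 [ 0.05294274 -0.48310208 -6.13357937] 9.9083
[ 0.46895339 -0.16976778  0.0862065 ] [-0.60255786  0.45236786  1.7873587   0.17271652  1.05498028  0.70555054]
(array([62.35,  1.37, 59.84]), array([ 0.09, 12.05, -0.03])) 11.15 0.00968741650064619
```

View pics/g.png

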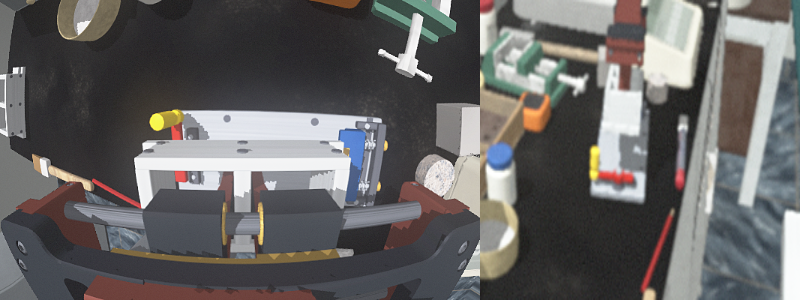

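A is held by its partition above the plate: box at about px (240,170) and the blue lip just ahead at (350,155). Next: descend to touch the plate, then advance to feel the jaw.

Run:
```python
from h import *
servo_line(*toe(.0635,.0012,.022,12),rate=.05); print(toenow(),current_force())
print(servo_line(*toe(.0635,.0012,.008,12),rate=.015,contact_N=4)); t,_=toenow(); print(t,_,current_force(),current_clock())
z=t[2]/1000+.0003
f0=np.array(current_force())
print(servo_line(*toe(.0775,.0012,z,12),rate=.015,contact_N=6)); print(toenow(),Bz.inv().apply(np.array(current_force())-f0),current_finger_gap(),current_clock())
c=capture("wrist"); cv2.imwrite("pics/hw.png",cv2.resize(c["image"][130:330,140:560],(800,381),interpolation=cv2.INTER_CUBIC))
```

```text
(array([63.68,  1.31, 22.12]), array([-1.000e-02,  1.199e+01,  1.000e-02])) [-0.54525631  0.16664113 -5.32363587]
True
[63.32  1.22 11.58] [ 1.000e-02  1.202e+01 -1.000e-02] [-0.43576802  2.17900114  5.782004  ] 12.8417
True
(array([74.31,  0.8 , 11.71]), array([-1.000e-02,  1.213e+01, -4.000e-02])) [ 1.100365    0.08683856 -2.03815553] 0.010022674031271633 13.65
```

View pics/hw.png

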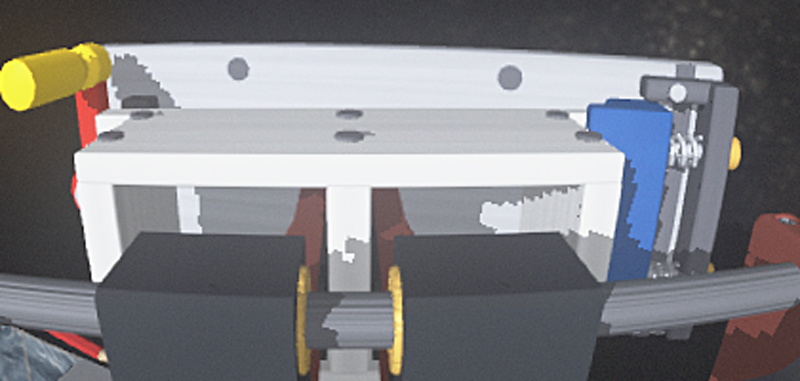

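The toe has run past the lip's edge without bearing on the key (the body reaches the blue jaw at px (620,150)). I'll keep pushing in small steps and watch the spring force.

Run:
```python
from h import *
for x in (.0755,.077,.0785,.080,.0815):
    servo_line(*toe(x,.001,.0119,12),rate=.02)
    F=Bz.inv().apply(np.array(current_force())); print(x,toenow(),F.round(1),current_clock())
    if F[0]<-9.5: break
```

```text
0.0755 (array([74.41,  0.79, 11.78]), array([-1.00e-02,  1.21e+01, -2.00e-02])) [-5.3  0.9  4.6] 13.9833
0.077 (array([74.75,  0.65, 11.74]), array([-1.000e-02,  1.221e+01, -4.000e-02])) [-8.6  2.2  5.3] 14.2333
0.0785 (array([75.38,  0.52, 11.72]), array([-0.02, 12.29, -0.06])) [-9.8  3.   7.3] 14.4833
```

Run:
```python
from h import *
for x in (.0785,.080,.0815,.083,.0845,.086):
    servo_line(*toe(x,.0012,.0127,12),rate=.02)
    F=Bz.inv().apply(np.array(current_force())); t=toenow(); print(x,t,F.round(1),round(current_finger_gap(),4),current_clock())
    if t[0][0]>79.2 or F[0]<-16: break
```

```text
0.0785 (array([75.7 ,  0.45, 11.93]), array([-1.000e-02,  1.226e+01, -9.000e-02])) [-7.3  2.7  1. ] 0.0099 14.7333
0.08 (array([76.8 ,  0.33, 11.9 ]), array([-0.02, 12.31, -0.1 ])) [-9.1  2.3  1.4] 0.0099 14.9833
0.0815 (array([77.73,  0.26, 11.88]), array([-0.02, 12.36, -0.11])) [-11.2   2.9   3.3] 0.0096 15.2333
0.083 (array([78.68,  0.23, 11.87]), array([-0.03, 12.41, -0.11])) [-12.8   4.3   2.4] 0.01 15.4833
0.0845 (array([79.65,  0.19, 11.87]), array([-0.03, 12.46, -0.12])) [-13.8   4.1   4.3] 0.0099 15.7333
```

The jaw is pressed back about 5 mm. Next, swing the heel down about the toe.

Run:
```python
from h import *
for d in (10,8,6,4,2.5,1,0,-.6):
    hit=servo_line(*toe(.0848,.0018,.0127 if d>1 else .0122,d),rate=.03,contact_N=30)
    F=Bz.inv().apply(np.array(current_force())); t=toenow(); print(d,hit,*t,F.round(1),current_clock())
    if hit or F[2]>30 or t[0][0]<78: break
c=capture("wrist"); cv2.imwrite("pics/fw.png",cv2.resize(c["image"][130:330,140:560],(800,381),interpolation=cv2.INTER_CUBIC))
```

```text
10 False [80.69  0.41 11.85] [ 0.03 10.33 -0.17] [-11.1   0.9   3.3] 15.9833
8 False [80.98  0.37 11.82] [ 0.03  8.3  -0.17] [-10.3   1.4   3.5] 16.2333
6 False [81.19  0.37 11.82] [ 0.03  6.28 -0.17] [-10.5   1.6   3.8] 16.4833
4 False [81.41  0.37 11.83] [ 0.03  4.25 -0.16] [-11.    0.2   4.2] 16.7333
2.5 False [81.55  0.39 11.85] [ 0.01  2.75 -0.16] [-10.3   1.7   4.2] 16.9833
1 False [81.65  0.39 11.68] [ 0.02  1.23 -0.15] [-11.1   0.    9.7] 17.2333
0 False [81.68  0.32 11.78] [-0.    0.23 -0.15] [-11.9   0.1   9.8] 17.4833
-0.6 False [81.98  0.27 12.49] [-0.04 -0.36 -0.14] [-9.9 -1.4 20.2] 17.7333
```

View pics/fw.png

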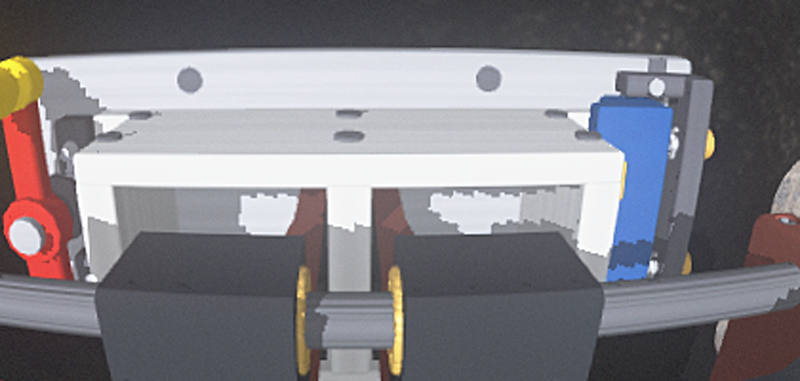

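The body looks flat: its toe is under the blue lip at px (620,180) and the heel is down beside the lever. I'll ease it back onto the shoulders, release and lift.

Run:
```python
from h import *
for x in (.082,.079,.0765):
    servo_line(*toe(x,.0012,.0115,0),rate=.02)
    F=Bz.inv().apply(np.array(current_force())); print(x,*toenow(),F.round(1),current_clock())
move_gripper(.035); print(current_finger_gap(),*toenow(),current_force(),current_clock())
P,Q=toe(.0772,.0012,.012+.13,0); servo_line(P,Q,rate=.12)
# look from a stand-off towards the lip end (camera sits opposite tool x)
q=down(0); move_ptp([.46,-.22,.26],q); c=capture("wrist"); np.savez("w5.npz",W=wcloud(c),im=c["image"],K=c["intrinsics"],R=c["R"],t=c["t"]); print(current_clock())
W=wcloud(c);X=W-np.r_[O,0];b=np.stack([Bz.inv().apply(X.reshape(-1,3))],0).reshape(W.shape)
m=(abs(b[...,0])<.09)&(abs(b[...,1])<.045)&(b[...,2]>.052)&(b[...,2]<.07); m&=c["image"].min(-1)>120
p=b[m];print(len(p),cv2.minAreaRect(p[:,:2].astype(np.float32)*1000),np.median(p[:,2]))
A=np.c_[p[:,:2],np.ones(len(p))];print("plane",np.linalg.lstsq(A,p[:,2],rcond=None)[0])
from ortho import ortho
z=np.hstack([ortho("w5.npz",.47,-.18,.13,.031,400),ortho("w5.npz",.455,-.09,.05,.03,400)]);cv2.imwrite("pics/f2.png",z)
```

```text
0.082 [80.92  0.46 11.9 ] [ 0.    0.08 -0.07] [-7.3 -1.6 13. ] 18.075
0.079 [78.93  0.58 12.01] [ 0.02 -0.   -0.06] [-1.9 -3.2 11.3] 18.375
0.0765 [78.94  0.96 12.36] [ 0.09 -0.2  -0.02] [ 7.6 -7.2  7.2] 18.65
0.03516645273187441 [76.35  1.21 11.39] [ 0.01  0.01 -0.01] [-0.09913947 -0.17054197 -0.35255574] 19.2417
21.8667
2745 ((-0.49771881103515625, 0.6374778747558594), (130.84130859375, 68.55770874023438), 0.36844947934150696) 0.06342427394496933
plane [-0.00400575  0.00048194  0.0630218 ]
```

View pics/f2.png

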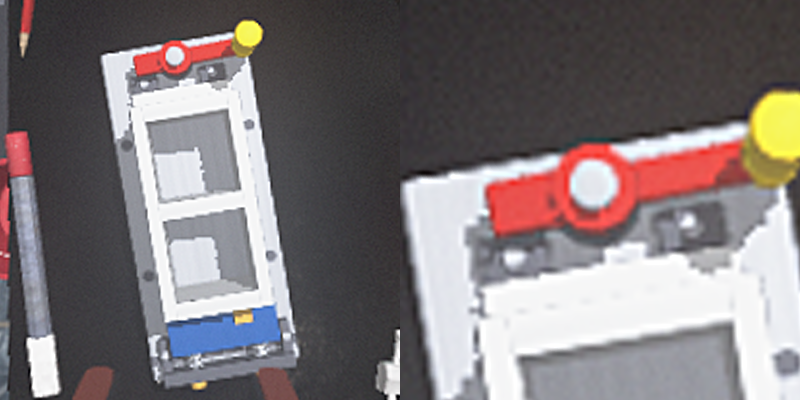

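A is seated flat and square: top at 63 mm, tilt about 0.004 rad, y about 0.6 mm, yaw 0.4°, and the heel stopped against the shoulders. Next I swing the lever, with its knob caged between the fingers.

```bash
cat > clamp.py <<'E'
from h import *
def kp(c,z):
    return np.r_[O,0]+Bz.apply([-.0952-.045*np.cos(c),.045*np.sin(c),z]),down(PSI+np.pi/2-c)
def knob():
    P=current_position(); b=Bz.inv().apply(np.array(P)-np.r_[O,0]); return np.arctan2(b[1],-(b[0]+.0952)).round(3)
E
python3 - <<'E'
from clamp import *
move_gripper(.024); move_ptp(*kp(1.53,.11)); print(servo_line(*kp(1.53,.046),rate=.06,contact_N=5),current_clock())
for c in np.r_[np.arange(1.4,.05,-.13),0,-.06,-.11]:
    hit=servo_line(*kp(c,.046),rate=.06,contact_N=18 if c>.1 else 10)
    print(round(c,2),hit,knob(),Bz.inv().apply(current_force()).round(1))
    if hit: break
print(current_clock())
E
```

```text
False 24.9667
1.4 False 1.405 [ 1.   0.1 -0.4]
1.27 False 1.278 [ 1.3  0.3 -0.4]
1.14 False 1.146 [0.9 0.5 0.9]
1.01 False 1.013 [ 0.4  1.2 -0. ]
0.88 False 0.88 [0.6 1.2 0.7]
0.75 False 0.749 [-0.   1.5  0.8]
0.62 False 0.618 [-0.4  0.7  1.4]
0.49 False 0.487 [-0.3  1.2  1.4]
0.36 False 0.357 [-1.2  1.6  0.6]
0.23 False 0.226 [-0.9  1.4  1.1]
0.1 False 0.095 [-0.2  0.7  0.7]
0.0 False -0.002 [-0.7  1.7  0.4]
-0.06 False -0.057 [-0.8  1.7  0.6]
-0.11 False -0.108 [-0.1  1.3 -0.3]
28.8333
```

Run:
```python
from clamp import *
from ortho import ortho
print(servo_line(*kp(-.2,.046),rate=.01,contact_N=5),knob(),Bz.inv().apply(current_force()).round(1))
c=knob(); servo_line(*kp(c+.04,.046),rate=.02); servo_line(*kp(c+.04,.14),rate=.12)
move_ptp([.46,-.22,.26],down(0)); c=capture("wrist"); im=c["image"]; W=wcloud(c); np.savez("w6.npz",W=W,im=im,K=c["intrinsics"],R=c["R"],t=c["t"]); print(current_clock(),current_force())
b=Bz.inv().apply((W-np.r_[O,0]).reshape(-1,3)).reshape(W.shape)
m=(abs(b[...,0])<.09)&(abs(b[...,1])<.045)&(b[...,2]>.052)&(b[...,2]<.07)&(im.min(-1)>120)
p=b[m];print(len(p),cv2.minAreaRect(p[:,:2].astype(np.float32)*1000),np.median(p[:,2]))
y=(im[...,2]>150)&(im[...,1]>120)&(im[...,0]<90)&(b[...,0]<-.08)&(b[...,0]>-.2)&(b[...,2]>.055)&(abs(b[...,1])<.08)&(b[...,2]<.08)
k=np.median(b[y],0);print("knob",k,"clamp",np.arctan2(k[1],-(k[0]+.0952)))
cv2.imwrite("pics/c.png",np.hstack([ortho("w6.npz",.47,-.16,.14,.031,400),ortho("w6.npz",.455,-.08,.06,.03,400)]))
```

```text
True -0.123 [-0.3  1.5  0.2]
31.225 [ 0.19573577  0.30197836 -0.34341623]
2734 ((-0.43404388427734375, 0.44042205810546875), (130.38514709472656, 68.71312713623047), 0.26098740100860596) 0.06342868528394287
knob [-0.13903774 -0.00121428  0.06816799] clamp -0.027692265281017633
```

View pics/c.png

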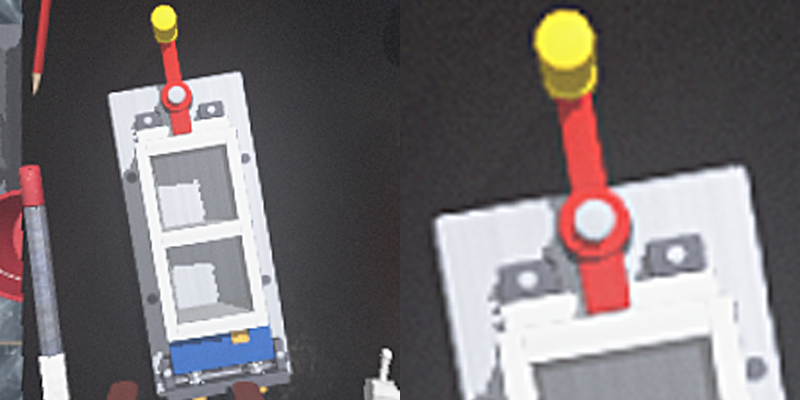

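The lever is closed, with its nose over the heel at px (605,290) and the knob in line behind the post at (565,45), about 0 rad. The body is flat and the key is in its keyway (px (240,338)). Handing in.

```bash
python3 -c "
from bench import *
print(close_job())"
```

```text
the job is handed in; nothing more can be done
None
```

The job is handed in: by my last camera check, mould A stood flat and square behind the shoulders with the key in its keyway, the clamp was closed to about 0 rad, and mould B was untouched; the hand-in call did not report the verdict.

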